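# Stow the deck accessories by lamplight, then relight the mixer

### The arm

A 6-joint arm with a two-finger parallel gripper is mounted at the origin on the work surface. World frame = base frame: x ahead of the robot, y to its left, z up, the work surface at z = 0. Lengths are in m, angles in rad, forces in N, time in s.
With the tool pointing down it reaches from about 0.35 to 0.85 m from the base axis. Payload 8.1 kg.
Tool frame: the origin (TCP) lies on the centre line of the jaws, within the pads' length; the fingertips stand robot.tips_ahead ahead of it and the grasp point (between the pads) lies 8 mm behind it (robot.tips_ahead is the distance from the TCP to the fingertips, in m); z points along the fingers, y is the direction in which the jaws open and shut (so a half turn about z gives the same grasp; the last joint's range is limited). The gripper opens to 93 mm and grips with 3 to 60 N. Pads are 15 mm wide; open, the fingers measure 128 mm over their backs; the gripper's body (75 mm by 188 mm) begins 65 mm behind the grasp point.
Start: joints at [1.206, 0.13, 1.488, -0, 1.523, -0.085], TCP at [0.166, 0.577, 0.23] pointing down, gripper open.
Joint ranges: [-2.96, 2.96], [-0.89, 2.26], [0.02, 2.5], [-1.34, 4.48], [0, 2.73], [-2.66, 2.66]. Speed limits (rad/s): [2.39, 2.39, 2.79, 3.14, 3.14, 3.14].

### API

Orientations are given as a rotation vector (axis times angle).
In Python, from plant import monitor, eyes, job, robot gives the robot as it stands.
- The arm moves only by the tool servo_tool, never from a script. Its argument "plan" is a list that holds one entry, the list of rows, each a list of 7 numbers: the closure, from -1 (fully open) to 1 (shut), so that 0 is half open, then the shift along the world's x, y, z in mm, then the turn, a rotation vector about the world's x, y, z in rad. In form: [[[hand, dx, dy, dz, ax, ay, az], ...]]. A call has 1 to 12 rows; each row shifts and turns the commanded pose from where the row before left it; what a row does not reach is not made up. A row lasts 1/10 s, in which the tool goes at most 50 mm and 8.59 degrees, less where a joint would pass 70% of its speed; a pose out of reach is approached as far as the arm can. A call with a gripper value outside its range is refused whole. The fingers move at their own pace and stop on an object; "force" is the grip in N (left out, the last holds). Time passes only in rows, so rows that do not move let the fingers close. It gives the time, the measured TCP pose, the force and the opening at its end, in the units of the state.
- monitor.read_state(): the state, without advancing time (a new reading comes with each control period).
- eyes.read_camera(name): name is "scene" or "side" or "wrist"; returns the picture (420x560x3 uint8, red, green, blue); there is no depth.
- eyes.camera_info(name): a dict with "mtx" (3x3 intrinsics, pixels), "D" ([k1, k2, p1, p2, k3] as OpenCV has them; the pictures are not rectified), "R" (3x3) and "t" (3): a world point X has camera coordinates R X + t. Camera axes: x right, y down, z forward; pixel columns grow to the right and rows downward; lengths in m; the calibration is good to about 2 mm. A picture is of the moment at which its call begins: read the wrist's pose just before it. camera_info takes no time and is no camera call; for the wrist camera it gives the pose at the moment of the call.
- job.close_job(): hands the job in, once; it reports no verdict.
The state is a dict: "t": time; "q": joint angles; "dq": joint speeds; "joint_torque": joint torques, N m; "tool_pos": TCP position; "orientation": TCP orientation; "force": force on the tool from outside, world axes, zero at the start; "wrist_torque": the same for the moment, N m; "opening": finger opening in m.
Only numpy, scipy, OpenCV 4.12 (cv2) and the standard library are available. Lean on these libraries where they do the work, as an engineer would, in place of code of your own. Each camera call takes 0.05 s, during which the arm holds its last target. There are 200 camera calls.

### The job

Clear up between two sets: pull the road case's drawer right out to its stop, then swivel and tilt the spot lamp by the ball on its back so that it shines at the middle of the open drawer, and let go of it. Put every cartridge case and 45 adaptor from the table into the drawer and push it fully shut, and after that swivel and tilt the lamp to shine at the middle of the mixer for the next DJ. Do not knock over the bottle or the glass.

Things in the scene. Friction and masses are not known exactly. Their poses are not given: they have to be found in the camera images.
- drawer (a joint): The drawer of a low black road case with aluminium edges (260 deep x 280 wide x 80 mm high, fixed on the table, top clear, front to the robot). Value in m: 0 shut, 0.182 at its stop; it slides straight out along -x of the handle's frame (towards the robot). It moves with about 1 to 3 N and stays where it is left. It may start up to 20 mm open.
- drawer_handle (a point): Middle of the drawer's bar handle: a level steel bar 11 mm thick, 120 mm long along its frame's y, 44 mm above the table and 36 mm below the case's top; its axis stands 35 mm in front of the drawer's front (29 mm of clear gap behind the bar). The frame's x points into the case. Moves with the drawer. In this frame the drawer's inside runs from x 0.056 to 0.271, y -0.119 to 0.119, floor at z -0.022 m.
- drawer_spot (a point): Fixed point in front of the case, 22 mm above the table: where the middle of the drawer's open inner floor lies when it is fully out. x into the case (away from the robot), y left, z up. With the drawer out, its open inside spans x -0.087 to 0.087, y -0.119 to 0.119 m about it; its side walls top out 58 mm, its front 67 mm above the table. The lamp must shine here first.
- lamp_swivel (a joint): Swivel of the spot lamp (round weighted base 124 mm across fixed to the table, post, fork, black can-shaped head 72 mm across and 90 mm long with a pale lens). Rad, counter-clockwise from above positive, range -2.4 to 1.8. Stiff: stays where it is left; about 0.15 N m turns it.
- lamp_head (a joint): Tilt of the lamp's head. Rad, 0 = beam level, positive = beam downwards, range -0.5 to 0.95. Stiff: stays where it is left; about 0.2 N m turns it.
- lamp_pivot (a point): Where the swivel axis (vertical) and the tilt axis (level) of the lamp cross, 200 mm above the table, on the beam's axis. Does not move in a run.
- lamp_lens (a point): Centre of the lamp's lens, 47 mm in front of the pivot. Its frame turns with the head: x is the beam's direction, y the tilt axis.
- lamp_ball (a point): Centre of the black ball (28 mm across) at the end of a thin rod that sticks straight out of the back of the head, 120 mm behind the pivot, so pivot, lens and ball lie on one line, the beam's axis. Take it from above, fingers to the left and right of the rod, and move it round the pivot to swivel and tilt the head.
- mixer_mid (a point): Middle of the top panel of the small mixer, 133 mm above the table: a flat dark box 160 x 180 x 45 mm with knobs and faders, standing on a black riser with aluminium edges, fixed on the table at the left, beyond the lamp. The lamp must shine here at the end.
- cartbox0: Cartridge case: closed dark plastic box 56 x 36 x 34 mm (its x, y, z), about 60 g, with a grey seam and a small steel clasp. Origin: centre of its underside. May be absent.
- cartbox1: Cartridge case: closed dark plastic box 56 x 36 x 34 mm (its x, y, z), about 60 g, with a grey seam and a small steel clasp. Origin: centre of its underside. May be absent.
- cartbox2: Cartridge case: closed dark plastic box 56 x 36 x 34 mm (its x, y, z), about 60 g, with a grey seam and a small steel clasp. Origin: centre of its underside. May be absent.
- adaptor0: 45 rpm adaptor: solid aluminium puck, 40 mm across and 24 mm high, straight-sided for the lower 16 mm, then coned in to 24 mm across the top; about 70 g. Origin: centre of its underside, z along its axis. May be absent.
- adaptor1: 45 rpm adaptor: solid aluminium puck, 40 mm across and 24 mm high, straight-sided for the lower 16 mm, then coned in to 24 mm across the top; about 70 g. Origin: centre of its underside, z along its axis. May be absent.
- bottle: Closed brown glass bottle, 62 mm across, 220 mm high, standing at the left, past the lamp. Origin: centre of its foot. Leave it standing.
- tumbler: Glass tumbler, 72 mm across, 85 mm high, standing at the near left. Origin: centre of its foot. Leave it standing.
Mind the look-alikes: they are no part of the job. What is shaped like the adaptor0 but pink or purple is not meant. What is shaped like the part that bears lamp_swivel but blue is not meant.

How it is judged:
By the outcome, as a careful person would: the job done as asked, in the order asked, and still so for the second after the job is handed in, with the robot touching nothing.
Of cartbox0, cartbox1, cartbox2, adaptor0, adaptor1 only 2 to 4 are there at a start; the rules pass over those that are not, and their reading is None.
At some moment in a run one of cartbox0, cartbox1, cartbox2, adaptor0, adaptor1 may be knocked a few centimetres aside while the robot is not near it.
Once in a run the grip may slacken for a moment while it holds something.
It also fails if it takes over 210 s, if anything falls off the work surface, if the arm or the gripper's body presses on something with over 40 N, if the wrist force passes 120 N, or if a joint passes its speed limit or range.

## Working session

There is one attempt and no reset: what is moved stays moved. The work goes in short steps, Python scripts to look and compute and a tool call to move; the robot and the scene stay as the last step left them, time stands still between calls to the robot, and variables do not carry over. Pictures are saved under pics/ and viewed, about 12 in all and at most 16, crops included, and the job is handed in when it is done.

Besides the shell and the picture viewer there is one more tool, called after ">>>" as a command line: name --argument value ..., lists and objects as JSON in quotes. servo_tool: Moves the arm, as the interface text tells. Its arguments: {"type":"object","properties":{"plan":{"type":"array"},"force":{"type":"number"}},"required":["plan"]}

```bash
mkdir -p pics; ls
cat > h.py <<'E'
import numpy as np,cv2
from plant import monitor,eyes,job,robot
def snap(n,f,crop=None,k=1):
    im=eyes.read_camera(n); cv2.imwrite('pics/raw_'+f,im[:,:,::-1])
    if crop: im=im[crop[1]:crop[3],crop[0]:crop[2]]
    im=cv2.resize(im,None,fx=k,fy=k,interpolation=cv2.INTER_CUBIC); cv2.imwrite('pics/'+f,im[:,:,::-1])
def ray(ci,uv):
    p=cv2.undistortPoints(np.array([[uv]],float),np.array(ci['mtx']),np.array(ci['D']))[0,0]
    R=np.array(ci['R']);t=np.array(ci['t']); return -R.T@t, R.T@np.array([p[0],p[1],1])
def onz(ci,uv,z):
    o,d=ray(ci,uv); return o+d*(z-o[2])/d[2]
def tri(obs):
    A=np.zeros((3,3));b=np.zeros(3)
    for ci,uv in obs:
        o,d=ray(ci,uv);d/=np.linalg.norm(d);P=np.eye(3)-np.outer(d,d);A+=P;b+=P@o
    X=np.linalg.solve(A,b); return X,[proj(ci,X)-np.array(uv) for ci,uv in obs]
def proj(ci,X):
    return cv2.projectPoints(np.array([X],float),cv2.Rodrigues(np.array(ci['R']))[0],np.array(ci['t'],float),np.array(ci['mtx']),np.array(ci['D']))[0][0,0]
E
python3 - <<'E'
from h import *
snap('scene','a.png',k=1.4);snap('side','b.png',k=1.4)
print(monitor.read_state(),robot.tips_ahead)
for n in('scene','side'):
    c=eyes.camera_info(n);print(n,-np.array(c['R']).T@np.array(c['t']))
E
```

```text
pics
{'t': 0.1, 'q': array([ 1.20557715e+00,  1.31079498e-01,  1.48915165e+00, -2.53686597e-05,
        1.52301544e+00, -8.53618627e-02]), 'dq': array([-0.00049905, -0.00058056, -0.0028635 , -0.00077626, -0.0005304 ,
        0.00018034]), 'joint_torque': array([ 1.12941889e-03, -5.61341321e+01, -4.93096268e+01,  7.70725915e-02,
        2.91876763e-02, -7.19011018e-05]), 'tool_pos': array([0.16551968, 0.57620414, 0.22870629]), 'orientation': array([-4.38115537e-01, -3.11054442e+00,  2.54095818e-03]), 'force': array([-0.33213104, -0.00323724,  0.75085556]), 'wrist_torque': array([ 0.01819227,  0.00283476, -0.00322841]), 'opening': 0.09312755625043143} 0.011
scene [ 1.09622061 -0.23355193  1.18253429]
side [ 0.16223624 -0.84006638  1.02831737]
```

View pics/a.png

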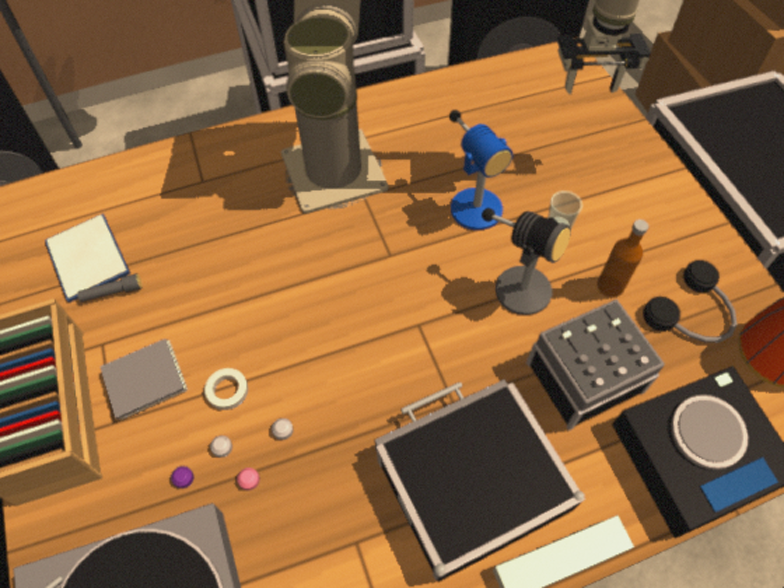

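View pics/b.png

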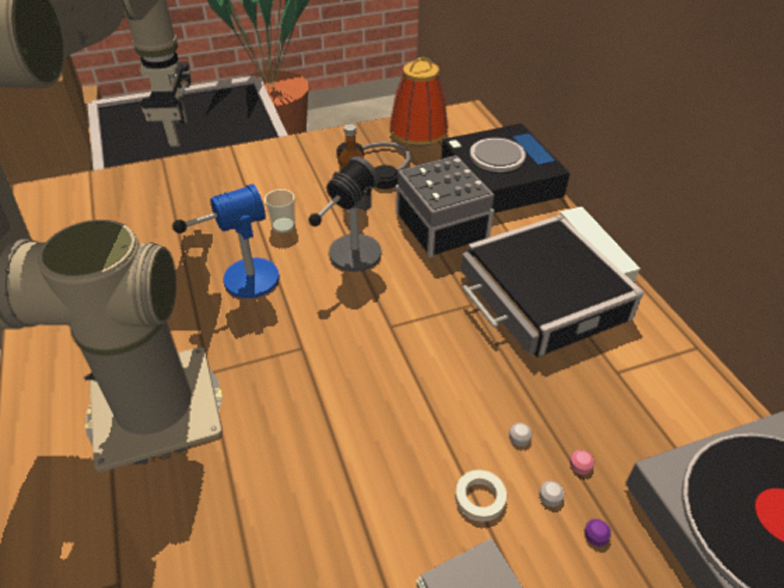

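Scene view: silver adaptor pucks at (282,428) and (221,446). The purple (181,477) and pink (248,478) pucks are look-alikes. The black lamp is at (540,240), with its blue twin at (485,150). The handle is at (433,400) and the mixer at (597,350). I see no cartridge cases. Next, enlarged crops.

Run:
```python
import cv2,numpy as np
a=cv2.imread('pics/raw_a.png');b=cv2.imread('pics/raw_b.png')
def c(im,x,y,w,h,k): return cv2.resize(im[y:y+h,x:x+w],None,fx=k,fy=k,interpolation=cv2.INTER_CUBIC)
# scene composite: left lamp+mixer+handle
cv2.imwrite('pics/c.png',c(a,260,120,220,180,3.5))
cv2.imwrite('pics/d.png',c(b,210,90,200,150,4))
cv2.imwrite('pics/e.png',np.hstack([c(a,100,290,130,75,3),c(b,320,285,130,120,3)[:225]]))
```

```text
(no output)
```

View pics/c.png

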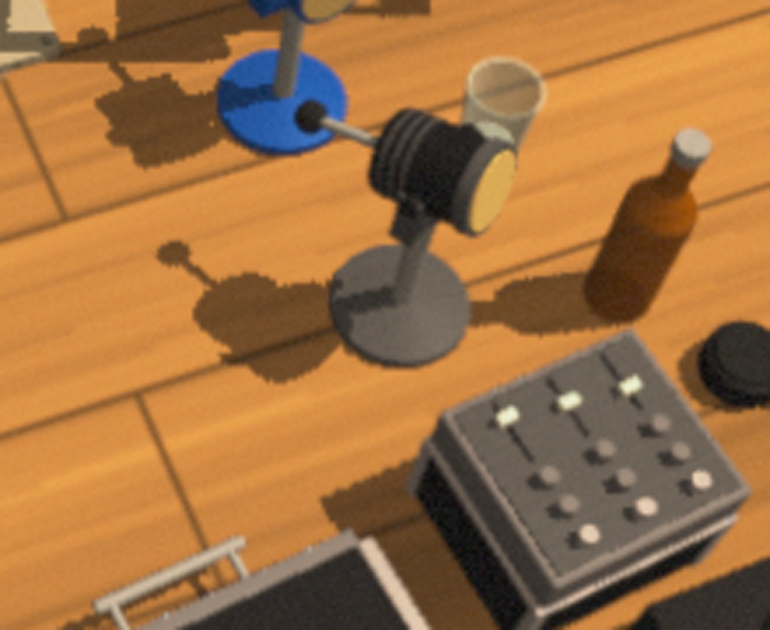

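View pics/d.png

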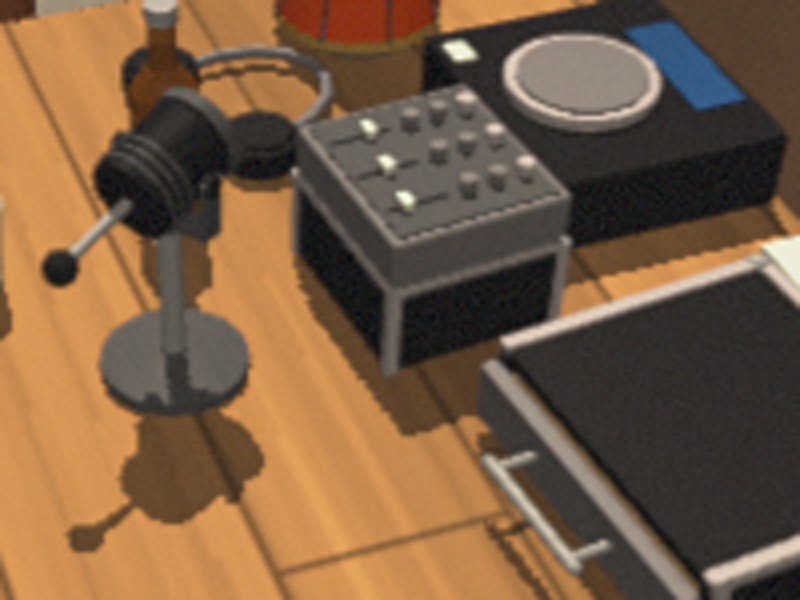

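View pics/e.png

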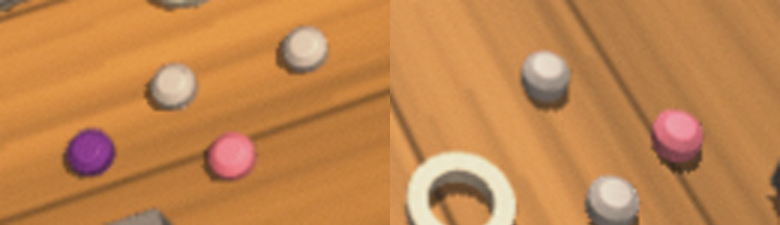

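Run:
```python
from h import *
S=eyes.camera_info('scene');D=eyes.camera_info('side')
c=lambda x,y:(260+x/3.5,120+y/3.5)
d=lambda x,y:(210+x/4,90+y/4)
e=lambda x,y:(100+x/3,290+y/3)
f=lambda x,y:(320+(x-390)/3,285+y/3)
L={'ball':((312,117),(61,267)),'base':((400,304),(174,361)),'h1':((99,606),(487,460)),'h1s':((99,606),(573,563)),'h2':((242,544),(487,460)),'m1':((447,413),(395,240)),'m2':((629,335),(301,131)),'m3':((746,490),(466,89)),'m4':((556,584),(568,196)),'cap':((691,140),(160,5)),'corner':((352,537),(500,345))}
for k,(p,q) in L.items():
    X,r=tri([(S,c(*p)),(D,d(*q))]);print(k,X.round(4),np.round(r,1).tolist())
for p,q in(((305,45),(548,70)),((173,83),(613,195))):
    X,r=tri([(S,e(*p)),(D,f(*q))]);print('ad',X.round(4),np.round(r,1).tolist(),onz(S,e(*p),.024),onz(D,f(*q),.024))
for p in((99,606),(242,544)): print('h scene',onz(S,c(*p),.0495))
for p in((487,460),(573,563)): print('h side',onz(D,d(*p),.0495))
print('tumbler rim',onz(S,c(505,88),.085)); print('blueball', onz(S,(455/1.4,116/1.4),.2))
```

```text
ball [0.3855 0.2256 0.1727] [[-0.0, 0.0], [-0.0, -0.0]]
base [0.4846 0.2872 0.0024] [[-0.1, 0.2], [-0.1, -0.1]]
h1 [ 0.6546 -0.037   0.0924] [[8.1, -16.2], [13.9, 9.4]]
h1s [ 0.6712 -0.0647  0.0462] [[0.2, -0.4], [0.4, 0.3]]
h2 [0.6602 0.0577 0.04  ] [[0.1, -0.1], [0.1, 0.1]]
m1 [0.6496 0.2226 0.1298] [[0.2, -0.4], [0.2, 0.2]]
m2 [0.6354 0.3924 0.1241] [[0.2, -0.4], [0.2, 0.3]]
m3 [0.788  0.4023 0.1275] [[-0.3, 0.5], [-0.3, -0.3]]
m4 [0.802  0.2325 0.1279] [[-0.1, 0.1], [-0.1, -0.1]]
cap [0.54   0.4733 0.2182] [[-0.2, 0.3], [-0.2, -0.2]]
corner [0.6999 0.1272 0.0847] [[0.3, -0.6], [0.5, 0.4]]
ad [ 0.6133 -0.2933  0.0158] [[-0.3, 0.4], [-0.5, -0.3]] [ 0.61579329 -0.29176772  0.024     ] [ 0.61022811 -0.29892813  0.024     ]
ad [ 0.6071 -0.4131  0.0163] [[0.0, -0.0], [0.0, 0.0]] [ 0.61038621 -0.41189498  0.024     ] [ 0.60370196 -0.41630657  0.024     ]
h scene [ 0.67329564 -0.06617462  0.0495    ]
h scene [0.66401808 0.0550198  0.0495    ]
h side [0.65528535 0.04951414 0.0495    ]
h side [ 0.66900696 -0.06604446  0.0495    ]
tumbler rim [0.35287487 0.44319492 0.085     ]
blueball [0.12235522 0.26181906 0.2       ]
```

>>> servo_tool --plan '[[[-1,0,0,43,0,0,-0.12],[-1,0,0,43,0,0,-0.12],[-1,0,0,43,0,0,-0.12],[-1,0,0,40,0,0,-0.12],[-1,31,-36,0,0,0,-0.12],[-1,31,-36,0,0,0,-0.12],[-1,31,-36,0,0,0,-0.12],[-1,31,-36,0,0,0,-0.12],[-1,31,-36,0,0,0,-0.12],[-1,31,-36,0,0,0,-0.12],[-1,31,-36,0,0,0,0],[-1,31,-36,0,0,0,0]]]'

```text
t: 1.3
tool_pos: [0.4145, 0.287, 0.3983]
orientation: [-2.118, -2.32, 0.0]
force: [0.6, 1.0, -0.1]
opening: 0.0932
```

>>> servo_tool --plan '[[[-1,31,-36,0,0,0,0],[-1,31,-36,0,0,0,0],[-1,31,-36,0,0,0,0],[-1,31,-36,-30,0,0,0],[-0.4,31,-36,-40,0,0,0],[0,31,-36,-40,0,0,0],[0.4,22,-40,-30,0,0,0],[0.4,0,0,0,0,0,0],[0.4,0,0,0,0,0,0]]]'

```text
t: 2.2
tool_pos: [0.6038, 0.0532, 0.2783]
orientation: [-2.119, -2.316, 0.003]
force: [-0.5, 0.5, 0.1]
opening: 0.0576
```

Run:
```python
from h import *
s=monitor.read_state();print(s['t'],s['tool_pos'],s['orientation'],s['opening'],s['q'])
C=eyes.camera_info('wrist');print(-np.array(C['R']).T@np.array(C['t']))
snap('wrist','w1.png',k=1.3)
```

```text
2.2 [0.60375194 0.05315911 0.27825764] [-2.1186091  -2.31597118  0.00341907] 0.05764907078208079 [ 3.08078473e-03  1.35217952e-01  1.39503438e+00  2.69952771e-04
  1.61485015e+00 -8.58595902e-02]
[0.59922676 0.12364638 0.43316084]
```

View pics/w1.png

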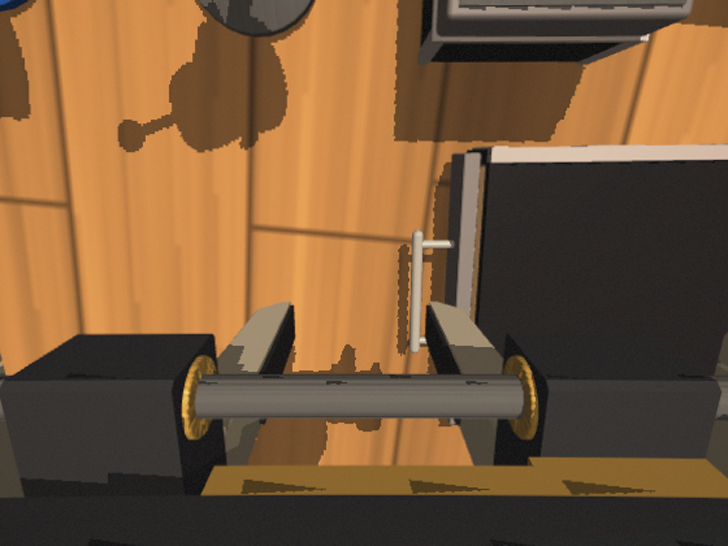

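Run:
```python
from h import *
C=eyes.camera_info('wrist')
P=[onz(C,(x/1.3,y/1.3),.0495)for x,y in((418,233),(415,350))];print(P,np.linalg.norm(P[0]-P[1]))
u=P[0]-P[1];print('mid',(P[0]+P[1])/2,'yaw',np.arctan2(-u[0],u[1]))
Q=[onz(C,(x/1.3,y/1.3),.08)for x,y in((490,150),(728,147))];print('case left edge',Q,np.arctan2((Q[1]-Q[0])[1],(Q[1]-Q[0])[0]))
Q=[onz(C,(x/1.3,y/1.3),.067)for x,y in((478,157),(470,310))];u=Q[0]-Q[1];print('front',Q,np.arctan2(-u[0],u[1]))
from scipy.spatial.transform import Rotation as R
print(R.from_rotvec(monitor.read_state()['orientation']).as_matrix()[:,1])
```

```text
[array([0.66199941, 0.05595369, 0.0495    ]), array([ 0.67463623, -0.06719285,  0.0495    ])] 0.12379321385285265
mid [ 0.66831782 -0.00561958  0.0495    ] yaw 0.10225822676481877
case left edge [array([0.70811729, 0.13710893, 0.08      ]), array([0.903167  , 0.15617634, 0.08      ])] 0.09744706941628772
front [array([0.70271776, 0.1308244 , 0.067     ]), array([ 0.71879971, -0.01146218,  0.067     ])] 0.11254740779686272
[ 9.95920346e-01  9.02338600e-02 -7.17196317e-04]
```

>>> servo_tool --plan '[[[0.48,32,-29,-40,0,0,0.008],[0.48,31,-29,-40,0,0,0],[0.48,0,0,-40,0,0,0],[0.48,0,0,-20,0,0,0],[0.48,0,0,0,0,0,0],[0.48,0,0,0,0,0,0]]]'

```text
t: 2.85
tool_pos: [0.6587, 0.0058, 0.1538]
orientation: [2.106, 2.329, 0.002]
force: [0.5, 0.2, 0.9]
opening: 0.0242
```

Run:
```python
from h import *
s=monitor.read_state();print(s['t'],s['tool_pos'],s['orientation'],s['opening'],s['q'])
snap('wrist','w2.png',k=1.2)
snap('side','s2.png',(300,120,480,270),4)
```

```text
2.85 [0.65868166 0.00577559 0.15381792] [2.10610234e+00 2.32910180e+00 2.14850622e-03] 0.024209009618370792 [-6.91328281e-02  3.28197994e-01  1.39932893e+00  1.71483991e-04
  1.41206647e+00 -1.69633981e-01]
```

View pics/s2.png

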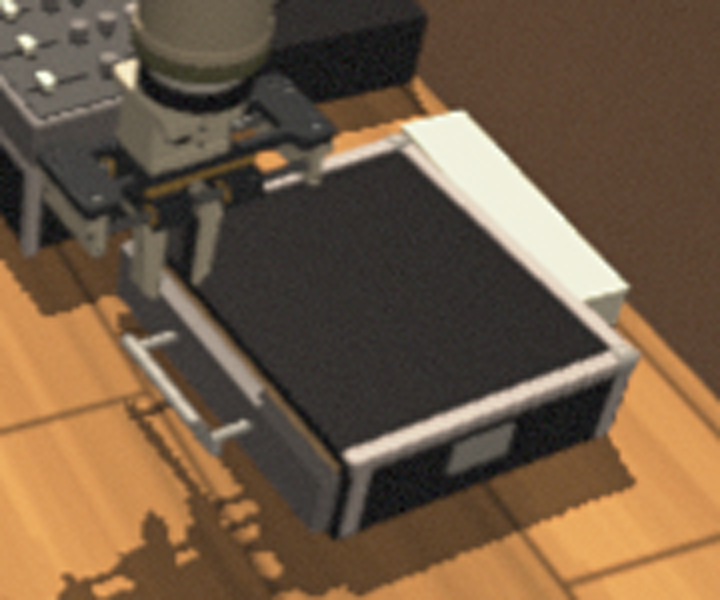

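>>> servo_tool --plan '[[[0.48,8,-11,-20,0,0,0],[0.48,0,0,-20,0,0,0],[0.48,0,0,-20,0,0,0],[0.48,0,0,0,0,0,0]]]'

```text
t: 3.35
tool_pos: [0.6652, -0.006, 0.0909]
orientation: [-2.107, -2.328, 0.002]
force: [-0.4, -0.0, 0.0]
opening: 0.0242
```

Run:
```python
from h import *
s=monitor.read_state();print(s['t'],s['tool_pos'],s['orientation'],s['opening'])
snap('wrist','w3.png',k=1.2)
```

```text
3.35 [ 0.6651921  -0.0060392   0.09085348] [-2.10732357e+00 -2.32780151e+00  1.79799150e-03] 0.024249962185755553
```

View pics/w3.png

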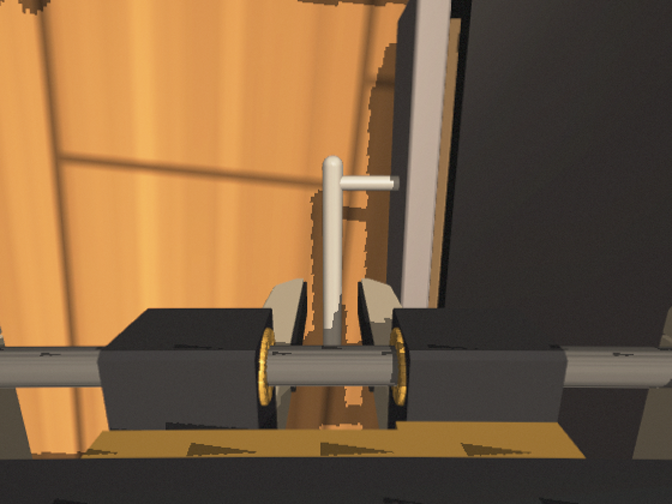

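>>> servo_tool --plan '[[[0.48,0,0,-20,0,0,0],[0.48,0,0,-20,0,0,0],[0.48,0,0,-15,0,0,0],[0.48,0,0,0,0,0,0],[1,0,0,0,0,0,0],[1,0,0,0,0,0,0],[1,0,0,0,0,0,0],[1,0,0,0,0,0,0]]]' --force 25

```text
t: 4.2
tool_pos: [0.6672, -0.0065, 0.0385]
orientation: [2.108, 2.327, 0.002]
force: [0.5, 0.4, 5.7]
opening: 0.0103
```

>>> servo_tool --plan '[[[1,-15,-1.5,0,0,0,0],[1,-15,-1.5,0,0,0,0],[1,-15,-1.5,0,0,0,0],[1,-15,-1.5,0,0,0,0],[1,-15,-1.5,0,0,0,0],[1,-15,-1.5,0,0,0,0],[1,-15,-1.5,0,0,0,0],[1,-15,-1.5,0,0,0,0],[1,-15,-1.5,0,0,0,0],[1,-15,-1.5,0,0,0,0],[1,-5,-0.5,0,0,0,0],[1,0,0,0,0,0,0]]]'

```text
t: 5.4
tool_pos: [0.5118, -0.0216, 0.0385]
orientation: [2.108, 2.327, 0.003]
force: [-1.0, 2.8, 6.6]
opening: 0.0103
```

>>> servo_tool --plan '[[[1,-5,-0.5,0,0,0,0],[1,-4,-0.4,0,0,0,0],[1,-3,-0.3,0,0,0,0],[1,0,0,0,0,0,0]]]'

```text
t: 5.8
tool_pos: [0.5002, -0.0228, 0.0384]
orientation: [2.108, 2.327, 0.004]
force: [-1.2, 4.2, 9.3]
opening: 0.01
```

>>> servo_tool --plan '[[[1,-3,-0.3,0,0,0,0],[1,-3,-0.3,0,0,0,0],[1,0,0,0,0,0,0]]]'

```text
t: 6.1
tool_pos: [0.4943, -0.0234, 0.0385]
orientation: [2.108, 2.327, 0.004]
force: [-1.1, 3.4, 9.8]
opening: 0.01
```

>>> servo_tool --plan '[[[1,-3,-0.3,0,0,0,0],[1,-2,-0.2,0,0,0,0],[1,0,0,0,0,0,0]]]'

```text
t: 6.4
tool_pos: [0.4893, -0.0239, 0.0385]
orientation: [2.107, 2.327, 0.004]
force: [-1.7, 4.7, 10.0]
opening: 0.0102
```

>>> servo_tool --plan '[[[1,-3,-0.3,0,0,0,0],[1,-2,-0.2,0,0,0,0],[1,0,0,0,0,0,0]]]'

```text
t: 6.7
tool_pos: [0.4879, -0.024, 0.0386]
orientation: [2.104, 2.323, 0.013]
force: [19.4, 6.5, -11.0]
opening: 0.0101
```

>>> servo_tool --plan '[[[1,2.5,0.3,0,0,0,0],[0.48,0,0,0,0,0,0],[0.48,0,0,0,0,0,0],[0.48,0,0,0,0,0,0],[0.48,0,0,15,0,0,0],[0.48,0,0,25,0,0,0],[0.48,0,0,45,0,0,0],[0.48,0,0,45,0,0,0],[0.48,0,0,45,0,0,0],[0.48,0,0,45,0,0,0],[0.48,0,0,0,0,0,0]]]'

```text
t: 7.8
tool_pos: [0.4886, -0.0251, 0.2643]
orientation: [2.103, 2.321, 0.009]
force: [-0.3, 0.3, 0.4]
opening: 0.024
```

Run:
```python
from h import *
s=monitor.read_state();print(s['t'],s['tool_pos'],s['orientation'],s['opening'],s['force'])
snap('scene','s3.png',k=1.4)
```

```text
7.8 [ 0.48856071 -0.025062    0.26429799] [2.10260776 2.32138794 0.00946063] 0.023962614226528952 [-0.32696449  0.34246036  0.43104173]
```

View pics/s3.png

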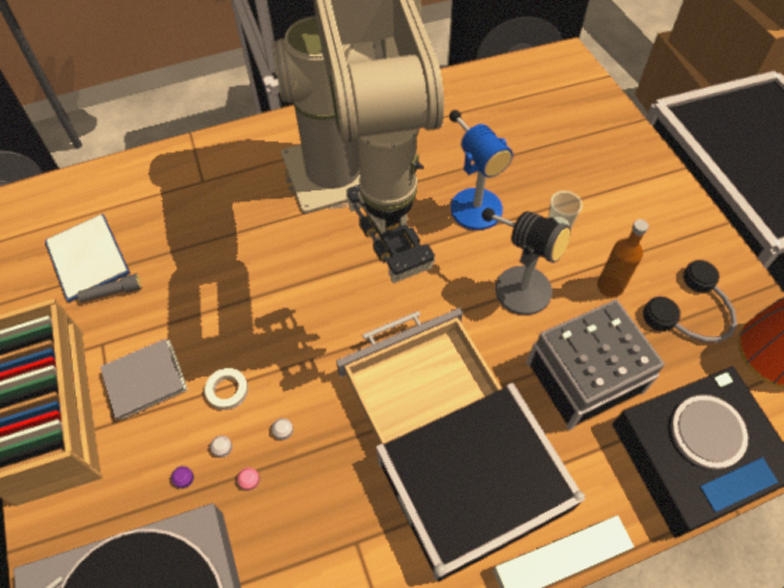

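Run:
```python
from h import *
S=eyes.camera_info('scene');D=eyes.camera_info('side')
k=lambda x,y:(x/1.4,y/1.4)
for n,p,q in(('bbase',(477,209),(251,277)),('bball',(455,116),(179,226)),('blens',(497,158),(262,203)),('bheadback',(470,135),(215,212))):
    X,r=tri([(S,k(*p)),(D,k(*q))]);print(n,X.round(3),np.round(r,1).tolist())
P=[onz(S,k(*p),.0495) for p in((366,338),(420,318))];print('handle',P,(P[0]+P[1])/2)
for X in((.4885,-.024,.044),(.6305,-.010,.022),(.485,.287,.2),(.485,.287,0)):print(X,proj(S,X)*1.4)
for p in((347,371),(462,322),(388,440),(500,388)):print(onz(S,k(*p),.058))
```

```text
bbase [0.238 0.285 0.002] [[0.1, -0.2], [0.2, 0.2]]
bball [0.12  0.263 0.198] [[0.1, -0.2], [0.2, 0.2]]
blens [0.285 0.283 0.207] [[-1.1, 2.6], [-1.9, -2.2]]
bheadback [0.194 0.266 0.21 ] [[0.3, -0.9], [0.7, 0.7]]
handle [array([ 0.50193825, -0.08241806,  0.0495    ]), array([0.49645324, 0.0361339 , 0.0495    ])] [ 0.49919574 -0.02314208  0.0495    ]
(0.4885, -0.024, 0.044) [391.06086553 325.06793396]
(0.6305, -0.01, 0.022) [422.56187222 387.27490538]
(0.485, 0.287, 0.2) [540.73136677 234.99771729]
(0.485, 0.287, 0) [523.71331053 290.5920329 ]
[ 0.56226133 -0.14159806  0.058     ]
[0.53927675 0.11035785 0.058     ]
[ 0.72075788 -0.11452974  0.058     ]
[0.69821273 0.12114901 0.058     ]
```

>>> servo_tool --plan '[[[-0.2,-5,10,20,0,0,0.133],[-0.2,-5,17,20,0,0,0.133],[-0.2,-9,22,0,0,0,0.133],[-0.2,-9,22,0,0,0,0.133],[-0.2,-9,22,0,0,0,0.133],[-0.2,-9,22,0,0,0,0.133],[-0.2,-9,22,0,0,0,0.133],[-0.2,-9,22,0,0,0,0.133],[-0.2,-9,22,0,0,0,0.133],[-0.2,-9,22,0,0,0,0.133],[-0.2,-9,22,0,0,0,0.133],[-0.2,-9,22,0,0,0,0.133]]]'

```text
t: 9.05
tool_pos: [0.3844, 0.223, 0.2948]
orientation: [0.203, -3.132, 0.002]
force: [-0.0, 0.4, 0.4]
opening: 0.0557
```

>>> servo_tool --plan '[[[-0.2,-3,3,0,0,0,0.137],[-0.2,0,0,0,0,0,0],[-0.2,0,0,0,0,0,0]]]'

```text
t: 9.35
tool_pos: [0.3822, 0.2252, 0.2955]
orientation: [0.403, -3.114, 0.001]
force: [0.2, 0.4, -0.0]
opening: 0.056
```

```bash
cat >> h.py <<'E'
from scipy.spatial.transform import Rotation as Ro
def st():
    s=monitor.read_state();y=Ro.from_rotvec(s['orientation']).as_matrix()
    print(s['t'],(s['tool_pos']*1000).round(1),'yaw',np.arctan2(y[1,1],y[0,1]).round(3),'zax',y[:,2].round(3),'op',s['opening'].round(4),'f',s['force'].round(1),'q',s['q'].round(2));return s
E
python3 - <<'E'
from h import *
st();snap('wrist','w4.png',k=1.3)
C=eyes.camera_info('wrist');print(proj(C,(.3855,.2256,.1727))*1.3, proj(C,(.485,.287,.2))*1.3)
E
```

```text
Traceback (most recent call last):
  File "h.py", line 22, in st
    print(s['t'],(s['tool_pos']*1000).round(1),'yaw',np.arctan2(y[1,1],y[0,1]).round(3),'zax',y[:,2].round(3),'op',s['opening'].round(4),'f',s['force'].round(1),'q',s['q'].round(2));return s
                                                                                                                   ^^^^^^^^^^^^^^^^^^
AttributeError: 'float' object has no attribute 'round'
```

```bash
sed -i "s/s\['opening'\].round(4)/round(s['opening'],4)/" h.py
python3 - <<'E'
from h import *
st();snap('wrist','w4.png',k=1.3)
C=eyes.camera_info('wrist');print(proj(C,(.3855,.2256,.1727))*1.3, proj(C,(.485,.287,.2))*1.3)
E
```

```text
9.35 [382.2 225.2 295.5] yaw 1.828 zax [-0.002 -0.001 -1.   ] op 0.056 f [ 0.2  0.4 -0. ] q [ 0.42 -0.32  1.79 -0.    1.67 -1.41]
[360.46413377 260.46919144] [408.26360907 422.16076005]
```

View pics/w4.png

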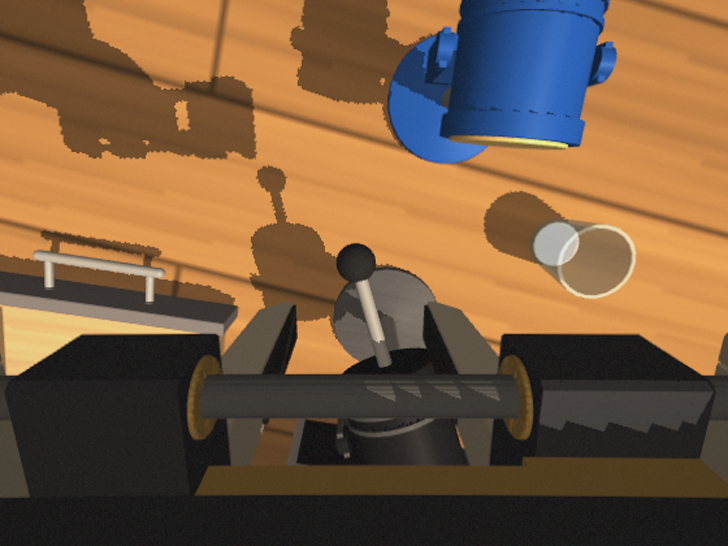

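>>> servo_tool --plan '[[[-0.2,3,0,-30,0,0,0],[-0.2,0,0,-30,0,0,0],[-0.2,0,0,-30,0,0,0],[-0.2,0,0,-25,0,0,0],[-0.2,0,0,-10,0,0,0],[-0.2,0,0,0,0,0,0],[1,0,0,0,0,0,0],[1,0,0,0,0,0,0],[1,0,0,0,0,0,0],[1,0,0,0,0,0,0]]]' --force 20

```text
t: 10.4
tool_pos: [0.3861, 0.2256, 0.1728]
orientation: [-0.409, 3.114, -0.0]
force: [-0.9, -2.3, 1.0]
opening: 0.0286
```

Run:
```python
from h import *
s=st()
P=np.array([.485,.287,.2]);T=np.array([.6305,-.010,.022])
b0=np.array([.3855,.2256,.1727])
# grip offset tcp-ball z
off=s['tool_pos']-b0;print('off',off)
def ball(az,ti): return P-.12*np.array([np.cos(ti)*np.cos(az),np.cos(ti)*np.sin(az),-np.sin(ti)])
d=T-P;az1=np.arctan2(d[1],d[0]);ti1=np.arctan2(-d[2],np.hypot(*d[:2]))
d=P-b0;az0=np.arctan2(d[1],d[0]);ti0=np.arctan2(-d[2],np.hypot(*d[:2]));print(az0,ti0,az1,ti1)
pts=[ball(az0,t) for t in np.linspace(ti0,ti1,7)]
n=14
pts+= [ball(a,ti1) for a in np.linspace(az0,az1,n+1)[1:]]
print((np.diff(pts,axis=0)*1000).round(1).tolist(),(az1-az0)/n, pts[-1])
```

```text
10.4 [386.1 225.6 172.8] yaw 1.832 zax [ 0.001  0.    -1.   ] op 0.0286 f [-0.9 -2.3  1. ] q [ 0.41 -0.26  1.97 -0.    1.44 -1.42]
off [5.62240898e-04 1.45639989e-05 5.38924487e-05]
0.552887682077863 -0.22938395656160976 -1.1152621300246601 0.4937470873908283
[[-2.1, -1.3, 14.2], [-0.6, -0.4, 14.4], [0.9, 0.5, 14.4], [2.4, 1.5, 14.2], [3.8, 2.3, 13.8], [5.2, 3.2, 13.1], [-6.0, 11.1, 0.0], [-4.6, 11.7, 0.0], [-3.2, 12.2, 0.0], [-1.7, 12.5, 0.0], [-0.2, 12.6, 0.0], [1.3, 12.5, 0.0], [2.8, 12.3, 0.0], [4.2, 11.9, 0.0], [5.6, 11.3, 0.0], [6.9, 10.5, 0.0], [8.1, 9.6, 0.0], [9.2, 8.6, 0.0], [10.1, 7.5, 0.0], [11.0, 6.2, 0.0]] -0.11915355800732308 [0.43851238 0.38189225 0.25687145]
```

>>> servo_tool --plan '[[[1,-2,-1.3,14,0,0,0],[1,-0.6,-0.4,14.5,0,0,0],[1,1,0.5,14.5,0,0,0],[1,2.4,1.5,14,0,0,0],[1,3.8,2.3,14,0,0,0],[1,5.2,3.2,13,0,0,0],[1,0,0,0,0,0,0]]]'

```text
t: 11.1
tool_pos: [0.3964, 0.2317, 0.2585]
orientation: [-0.409, 3.112, 0.001]
force: [-3.5, -3.0, 4.5]
opening: 0.0268
```

>>> servo_tool --plan '[[[1,-6,11,0,0,0,-0.119],[1,-4.6,11.7,0,0,0,-0.119],[1,-3.2,12.2,0,0,0,-0.119],[1,-1.7,12.5,0,0,0,-0.119],[1,-0.2,12.6,0,0,0,-0.119],[1,1.3,12.5,0,0,0,-0.119],[1,2.8,12.3,0,0,0,-0.119],[1,0,0,0,0,0,0]]]'

```text
t: 11.9
tool_pos: [0.3857, 0.3164, 0.2557]
orientation: [0.892, 3.008, 0.001]
force: [9.1, -2.8, -2.7]
opening: 0.0269
```

>>> servo_tool --plan '[[[1,4,11.9,1,0,0,-0.119],[1,5.6,11.3,0,0,0,-0.119],[1,6.9,10.5,0,0,0,-0.119],[1,8,9.6,0,0,0,-0.119],[1,9,8.6,0,0,0,-0.119],[1,10,7.5,0,0,0,-0.119],[1,10.5,6.2,0,0,0,-0.119],[1,0,0,0,0,0,0]]]'

```text
t: 12.7
tool_pos: [0.4385, 0.3815, 0.256]
orientation: [2.032, 2.395, -0.002]
force: [1.6, -2.9, -2.3]
opening: 0.0268
```

Run:
```python
from h import *
st()
snap('scene','s5.png');snap('side','d5.png')
a=cv2.imread('pics/s5.png')[110:235,300:450];b=cv2.imread('pics/d5.png')[85:210,180:330]
cv2.imwrite('pics/l5.png',cv2.resize(np.hstack([a,b]),None,fx=2.66,fy=2.66,interpolation=cv2.INTER_CUBIC))
S=eyes.camera_info('scene');D=eyes.camera_info('side')
P=np.array([.485,.287,.2]);T=np.array([.6305,-.010,.022]);d=(T-P)/np.linalg.norm(T-P)
for X in(P-.12*d,P+.047*d): print(proj(S,X)*2.66-np.array([300,110])*2.66,proj(D,X)*2.66-np.array([180-150,85])*2.66)
```

```text
12.7 [438.5 381.5 256. ] yaw 0.163 zax [-0.    -0.001 -1.   ] op 0.0268 f [ 1.6 -2.9 -2.3] q [ 0.63  0.07  1.5  -0.    1.57  0.46]
[301.35862984  60.17637336] [522.09840768  41.5155066 ]
[201.11751543 190.57620134] [614.56339709 152.56533396]
```

View pics/l5.png

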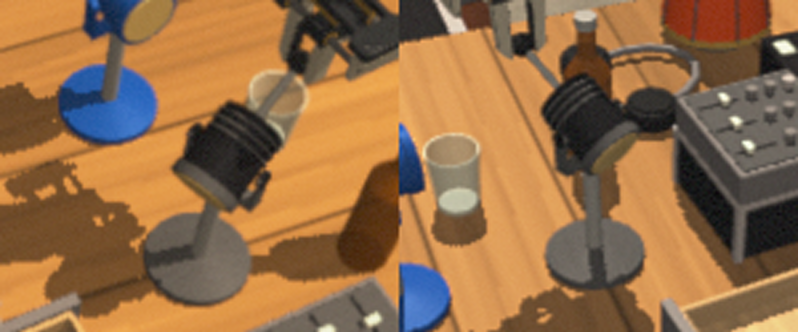

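>>> servo_tool --plan '[[[0,0,0,0,0,0,0],[-0.2,0,0,0,0,0,0],[-0.2,0,0,0,0,0,0],[-0.2,0,0,10,0,0,0],[-0.2,0,0,30,0,0,0],[-0.2,0,0,40,0,0,0],[-0.2,0,0,40,0,0,0],[-0.2,-10,-20,30,0,0,0],[-0.2,-20,-40,0,0,0,0],[-0.2,-20,-40,0,0,0,0],[-0.2,-10,-40,0,0,0,0],[-0.2,0,0,0,0,0,0]]]'

```text
t: 14.0
tool_pos: [0.3768, 0.2389, 0.4091]
orientation: [2.03, 2.394, 0.004]
force: [0.7, 0.8, -0.4]
opening: 0.0559
```

Run:
```python
from h import *
st()
snap('scene','s6.png');snap('side','d6.png')
a=cv2.imread('pics/s6.png')[110:235,300:450];b=cv2.imread('pics/d6.png')[85:210,180:330]
cv2.imwrite('pics/l6.png',cv2.resize(np.hstack([a,b]),None,fx=2.66,fy=2.66,interpolation=cv2.INTER_CUBIC))
```

```text
14.0 [376.8 238.9 409.1] yaw 0.164 zax [ 0.004  0.001 -1.   ] op 0.0559 f [ 0.7  0.8 -0.4] q [ 0.45 -0.29  1.56 -0.    1.87  0.29]
```

View pics/l6.png

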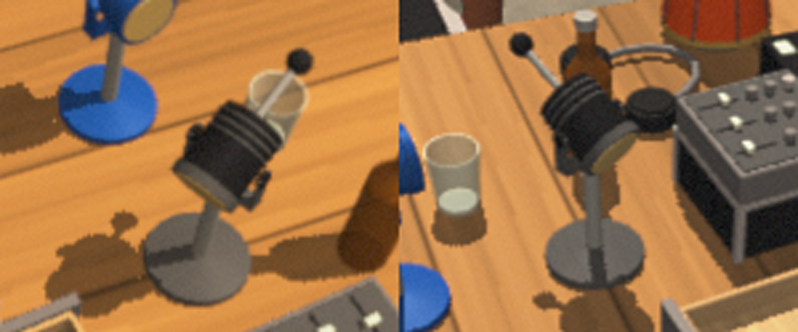

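>>> servo_tool --plan '[[[-0.2,19,-43,0,0,0,0],[-0.2,19,-43,0,0,0,0],[-0.2,19,-43,0,0,0,0],[-0.2,19,-43,0,0,0,0],[-0.2,19,-43,0,0,0,0],[-0.2,19,-43,-10,0,0,0],[-0.2,19,-43,-20,0,0,0],[-0.2,19,-43,-20,0,0,0],[-0.2,19,-43,-20,0,0,0],[-0.2,19,-43,-20,0,0,0],[-0.2,19,-43,-20,0,0,0],[-0.2,19,-43,-20,0,0,0]]]'

```text
t: 15.3
tool_pos: [0.6051, -0.2697, 0.2779]
orientation: [-2.028, -2.399, -0.001]
force: [0.8, 0.2, -0.5]
opening: 0.0556
```

>>> servo_tool --plan '[[[-0.2,0,0,-20,0,0,0],[-0.2,0,0,0,0,0,0],[-0.2,0,0,0,0,0,0]]]'

```text
t: 15.6
tool_pos: [0.6039, -0.2677, 0.259]
orientation: [-2.027, -2.398, -0.0]
force: [-0.3, 0.3, 0.8]
opening: 0.0557
```

Run:
```python
from h import *
st()
snap('wrist','w7.png',k=1.3)
C=eyes.camera_info('wrist');print(proj(C,(.613,-.295,.024))*1.3,proj(C,(.607,-.414,.024))*1.3)
```

```text
15.6 [ 603.9 -267.7  259. ] yaw 0.167 zax [-0.001  0.001 -1.   ] op 0.0557 f [-0.3  0.3  0.8] q [-0.5   0.29  1.26  0.    1.6  -0.66]
[361.72957557 256.13007842] [337.40415275 361.80641433]
```

View pics/w7.png

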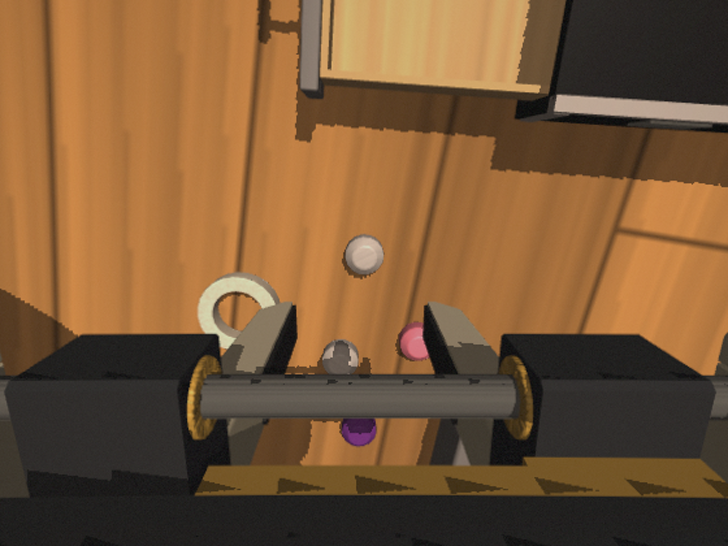

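>>> servo_tool --plan '[[[-0.3,13,-25,-30,0,0,0],[-0.3,0,0,-45,0,0,0],[-0.3,0,0,-45,0,0,0],[-0.3,0,0,-45,0,0,0],[-0.3,0,0,-35,0,0,0],[-0.3,0,0,0,0,0,0]]]'

```text
t: 16.25
tool_pos: [0.6138, -0.2909, 0.0551]
orientation: [-2.023, -2.394, 0.002]
force: [0.3, 0.5, -1.2]
opening: 0.0607
```

Run:
```python
from h import *
st()
snap('wrist','w8.png',k=1.2)
C=eyes.camera_info('wrist');im=eyes.read_camera('wrist')
print(proj(C,(.617,-.293,.024)))
hsv=cv2.cvtColor(im,cv2.COLOR_RGB2HSV)
m=((hsv[:,:,1]<60)&(hsv[:,:,2]>110)).astype(np.uint8)
n,_,s,c=cv2.connectedComponentsWithStats(m)
for i in range(1,n):
    if s[i,4]>200: print(s[i],c[i],onz(C,c[i],.02))
```

```text
16.25 [ 613.8 -290.9   55.1] yaw 0.168 zax [-0.006  0.004 -1.   ] op 0.0607 f [ 0.3  0.5 -1.2] q [-0.52  0.48  1.39  0.    1.28 -0.69]
[276.27878135 232.90227126]
[ 244  198   57   57 2462] [272.44800975 227.03736799] [ 0.61408167 -0.2908731   0.02      ]
```

>>> servo_tool --plan '[[[-0.3,0,0,-20,0,0,0],[-0.3,0,0,-15,0,0,0],[-0.3,0,0,-6,0,0,0],[-0.3,0,0,0,0,0,0],[1,0,0,0,0,0,0],[1,0,0,0,0,0,0],[1,0,0,0,0,0,0],[1,0,0,0,0,0,0],[1,0,0,0,0,0,0]]]' --force 30

```text
t: 17.25
tool_pos: [0.6168, -0.294, 0.0192]
orientation: [2.029, 2.397, 0.0]
force: [-0.8, 0.6, 4.6]
opening: 0.038
```

>>> servo_tool --plan '[[[1,0,0,15,0,0,0],[1,0,0,25,0,0,0],[1,0,0,40,0,0,0],[1,0,0,40,0,0,0],[1,0,0,10,0,0,0],[1,0,0,0,0,0,0]]]'

```text
t: 17.85
tool_pos: [0.618, -0.2946, 0.1522]
orientation: [2.026, 2.394, 0.002]
force: [-0.0, -0.1, -1.2]
opening: 0.0383
```

>>> servo_tool --plan '[[[1,0,30,0,0,0,0],[1,0,40,0,0,0,0],[1,0,40,0,0,0,0],[1,0,40,0,0,0,0],[1,0,40,0,0,0,0],[1,-2,30,0,0,0,0],[1,0,0,0,0,0,0],[1,0,0,0,0,0,0]]]'

```text
t: 18.65
tool_pos: [0.6132, -0.073, 0.1463]
orientation: [-2.026, -2.398, 0.003]
force: [-0.2, 0.4, -1.7]
opening: 0.0385
```

>>> servo_tool --plan '[[[1,0,0,-40,0,0,0],[1,0,0,-40,0,0,0],[1,0,0,-20,0,0,0],[1,0,0,0,0,0,0]]]'

```text
t: 19.05
tool_pos: [0.6107, -0.0745, 0.0433]
orientation: [-2.027, -2.391, 0.006]
force: [0.0, 0.3, -2.2]
opening: 0.0382
```

>>> servo_tool --plan '[[[1,0,0,-1.5,0,0,0],[0.1,0,0,0,0,0,0],[-0.3,0,0,0,0,0,0],[-0.3,0,0,0,0,0,0],[-0.3,0,0,20,0,0,0],[-0.3,0,0,40,0,0,0],[-0.3,0,0,50,0,0,0],[-0.3,0,-45,30,0,0,0],[-0.3,0,-45,0,0,0,0],[-0.3,0,-45,0,0,0,0],[-0.3,0,-45,0,0,0,0],[-0.3,0,-45,0,0,0,0]]]'

```text
t: 20.25
tool_pos: [0.6144, -0.2971, 0.1858]
orientation: [2.028, 2.397, 0.001]
force: [0.9, 0.4, -0.4]
opening: 0.0606
```

>>> servo_tool --plan '[[[-0.3,0,-45,0,0,0,0],[-0.3,0,-30,0,0,0,0],[-0.3,0,0,0,0,0,0],[-0.3,0,0,0,0,0,0]]]'

```text
t: 20.65
tool_pos: [0.6142, -0.3709, 0.1849]
orientation: [2.031, 2.396, 0.001]
force: [-0.2, 0.2, -0.3]
opening: 0.0602
```

Run:
```python
from h import *
st()
snap('scene','s9.png',(60,200,360,340),2.6)
C=eyes.camera_info('wrist');im=eyes.read_camera('wrist')
print(proj(C,(.609,-.412,.024)))
hsv=cv2.cvtColor(im,cv2.COLOR_RGB2HSV)
m=((hsv[:,:,1]<60)&(hsv[:,:,2]>110)).astype(np.uint8)
n,_,s,c=cv2.connectedComponentsWithStats(m)
for i in range(1,n):
    if s[i,4]>200: print(s[i],c[i],onz(C,c[i],.02))
```

```text
20.65 [ 614.2 -370.9  184.9] yaw 0.165 zax [ 0.  0. -1.] op 0.0602 f [-0.2  0.2 -0.3] q [-0.61  0.47  1.16  0.    1.51 -0.78]
[263.49151046 225.67372255]
[ 121  137   79   78 2704] [160.53032544 175.31989645] [ 0.49558802 -0.37657138  0.02      ]
[246 207  35  34 918] [263.14270153 223.88562092] [ 0.60837579 -0.41146267  0.02      ]
[ 25 234 107   6 235] [ 78.77446809 236.22553191] [ 0.4136122 -0.4582065  0.02     ]
[ 22 239 110   6 290] [ 74.03793103 241.6       ] [ 0.40865355 -0.46534503  0.02      ]
[ 26 245 105  18 986] [ 75.35699797 251.06693712] [ 0.41011572 -0.47638373  0.02      ]
```

View pics/s9.png

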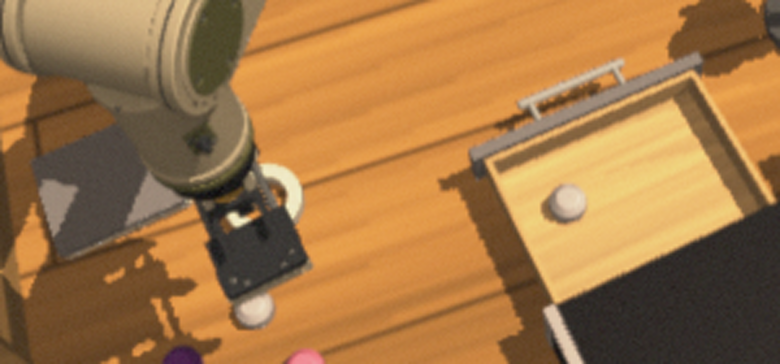

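>>> servo_tool --plan '[[[-0.3,-6,-40.5,-20,0,0,0],[-0.3,0,0,-40,0,0,0],[-0.3,0,0,-40,0,0,0],[-0.3,0,0,-30,0,0,0],[-0.3,0,0,0,0,0,0],[-0.3,0,0,0,0,0,0]]]'

```text
t: 21.35
tool_pos: [0.6087, -0.4095, 0.055]
orientation: [-2.027, -2.399, -0.0]
force: [-0.7, 0.4, 0.1]
opening: 0.0604
```

```bash
cat >> h.py <<'E'
def blobs(z=.02):
    C=eyes.camera_info('wrist');im=eyes.read_camera('wrist')
    hsv=cv2.cvtColor(im,cv2.COLOR_RGB2HSV)
    m=((hsv[:,:,1]<60)&(hsv[:,:,2]>110)).astype(np.uint8)
    n,_,s,c=cv2.connectedComponentsWithStats(m)
    for i in range(1,n):
        if s[i,4]>300: print(s[i],onz(C,c[i],z).round(4))
E
python3 - <<'E'
from h import *
st();blobs()
E
```

```text
21.35 [ 608.7 -409.5   55. ] yaw 0.168 zax [-0.001  0.001 -1.   ] op 0.0604 f [-0.7  0.4  0.1] q [-0.66  0.61  1.21  0.    1.32 -0.83]
[  27   82  139  137 8118] [ 0.4949 -0.3753  0.02  ]
[ 244  205   58   57 2538] [ 0.6081 -0.4114  0.02  ]
```

>>> servo_tool --plan '[[[-0.3,0,-2,-20,0,0,0],[-0.3,0,0,-15,0,0,0],[-0.3,0,0,-6,0,0,0],[-0.3,0,0,-1,0,0,0],[1,0,0,0,0,0,0],[1,0,0,0,0,0,0],[1,0,0,0,0,0,0],[1,0,0,0,0,0,0],[1,0,0,0,0,0,0]]]'

```text
t: 22.3
tool_pos: [0.6083, -0.4129, 0.0126]
orientation: [2.03, 2.398, -0.0]
force: [-0.9, 0.9, -1.4]
opening: 0.0387
```

>>> servo_tool --plan '[[[1,0,0,15,0,0,0],[1,0,0,25,0,0,0],[1,0,0,40,0,0,0],[1,0,0,40,0,0,0],[1,0,0,10,0,0,0],[1,0,0,0,0,0,0]]]'

```text
t: 22.9
tool_pos: [0.6101, -0.4141, 0.1472]
orientation: [2.025, 2.393, 0.0]
force: [0.9, -0.4, -1.1]
opening: 0.0389
```

>>> servo_tool --plan '[[[1,0,30,0,0,0,0],[1,0,42,0,0,0,0],[1,0,42,0,0,0,0],[1,0,42,0,0,0,0],[1,0,42,0,0,0,0],[1,0,42,0,0,0,0],[1,0,42,0,0,0,0],[1,0,42,0,0,0,0],[1,0,42,0,0,0,0],[1,0,42,0,0,0,0],[1,0,22,0,0,0,0],[1,0,0,0,0,0,0]]]'

```text
t: 24.1
tool_pos: [0.6067, 0.0206, 0.1402]
orientation: [-2.023, -2.399, 0.003]
force: [0.0, -0.7, -1.3]
opening: 0.0386
```

>>> servo_tool --plan '[[[1,0,0,0,0,0,0],[1,0,0,-35,0,0,0],[1,0,0,-35,0,0,0],[1,0,0,-20,0,0,0],[1,0,0,-9,0,0,0],[1,0,0,0,0,0,0]]]'

```text
t: 24.7
tool_pos: [0.6068, 0.016, 0.0416]
orientation: [-2.029, -2.394, 0.004]
force: [0.2, 0.7, -0.2]
opening: 0.039
```

>>> servo_tool --plan '[[[1,0,0,-5,0,0,0],[1,0,0,0,0,0,0],[0.1,0,0,0,0,0,0],[-0.3,0,0,0,0,0,0],[-0.3,0,0,0,0,0,0],[-0.3,0,0,20,0,0,0],[-0.3,0,0,40,0,0,0],[-0.3,0,0,45,0,0,0],[-0.3,0,0,45,0,0,0],[-0.3,0,0,45,0,0,0],[-0.3,0,0,45,0,0,0],[-0.3,0,0,0,0,0,0]]]'

```text
t: 25.9
tool_pos: [0.6116, 0.0171, 0.2881]
orientation: [2.022, 2.39, 0.013]
force: [0.6, -0.6, 0.7]
opening: 0.0605
```

Run:
```python
from h import *
st();blobs(.045)
snap('scene','s10.png',k=1.4);snap('side','d10.png')
```

```text
25.9 [611.6  17.1 288.1] yaw 0.166 zax [ 0.014 -0.001 -1.   ] op 0.0605 f [ 0.6 -0.6  0.7] q [-0.06  0.13  1.38  0.    1.62 -0.22]
[ 171   79   41  158 2732] [0.513  0.0099 0.045 ]
[ 376   86  184   24 2091] [0.8276 0.1473 0.045 ]
[258 160  29  29 677] [0.6107 0.0169 0.045 ]
[533 191  27  91 827] [ 0.998  -0.0115  0.045 ]
[252 223  28  28 619] [ 0.6164 -0.0695  0.045 ]
[202 304  98   5 308] [ 0.613  -0.1787  0.045 ]
[300 304 107   5 346] [ 0.7571 -0.1561  0.045 ]
```

View pics/s10.png

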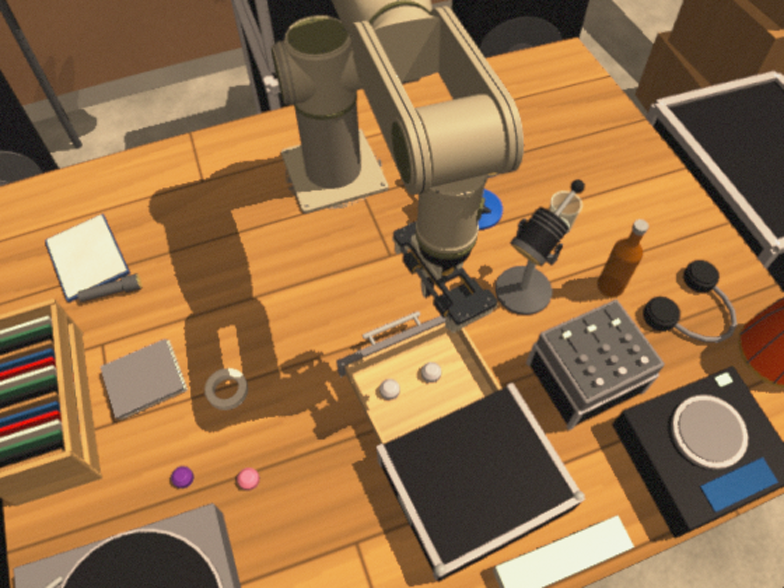

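>>> servo_tool --plan '[[[0.48,-30,-10,0,0,0,-0.066],[0.48,-30,-10,0,0,0,0],[0.48,-30,-10,0,0,0,0],[0.48,-30,-10,0,0,0,0],[0.48,-3,-1,-30,0,0,0],[0.48,0,0,-40,0,0,0],[0.48,0,0,-40,0,0,0],[0.48,0,0,-30,0,0,0],[0.48,0,0,0,0,0,0],[0.48,0,0,0,0,0,0]]]'

```text
t: 27.05
tool_pos: [0.4841, -0.0236, 0.1376]
orientation: [-2.106, -2.328, 0.003]
force: [-0.6, 0.2, 0.7]
opening: 0.0243
```

Run:
```python
from h import *
st()
C=eyes.camera_info('wrist');im=eyes.read_camera('wrist')
cv2.imwrite('pics/w11.png',im[:,:,::-1])
X=np.array([.4885,-.024,.0495]);y=np.array([-.098,.995,0])
print(proj(C,X),proj(C,X+.06*y))
# bar columns along rows above fingers
g=im.astype(int)
for r in range(120,230,20):
    row=g[r];m=(row.max(1)-row.min(1)<40)&(row.mean(1)>120);xs=np.where(m)[0];print(r,xs.min() if len(xs) else None,xs[(xs>220)&(xs<330)])
```

```text
27.05 [484.1 -23.6 137.6] yaw 0.1 zax [-0.003  0.001 -1.   ] op 0.0243 f [-0.6  0.2  0.7] q [-0.15 -0.12  1.91  0.    1.35 -0.25]
[280.43769415 209.28653393] [280.87349184 133.5833185 ]
120 336 []
140 278 [278 279 280 281 282 283 284 285 286 287]
160 278 [278 279 280 281 282 283 284 285 286 287]
180 278 [278 279 280 281 282 283 284 285 286]
200 278 [278 279 280 281 282 283 284 285 286]
220 278 [278 279 280 281 282 283 284 285 286]
```

>>> servo_tool --plan '[[[0.48,6,0,-30,0,0,0],[0.48,0,0,-20,0,0,0],[0.48,0,0,0,0,0,0]]]'

```text
t: 27.4
tool_pos: [0.4907, -0.0237, 0.0878]
orientation: [-2.106, -2.329, 0.002]
force: [-0.4, 0.2, -0.8]
opening: 0.0243
```

>>> servo_tool --plan '[[[0.48,0,0,-20,0,0,0],[0.48,0,0,-20,0,0,0],[0.48,0,0,-10,0,0,0],[0.48,0,0,0,0,0,0],[1,0,0,0,0,0,0],[1,0,0,0,0,0,0],[1,0,0,0,0,0,0]]]' --force 25

```text
t: 28.1
tool_pos: [0.4924, -0.024, 0.04]
orientation: [2.106, 2.328, 0.002]
force: [-1.2, -0.2, 5.2]
opening: 0.0101
```

>>> servo_tool --plan '[[[1,10,1,0,0,0,0],[1,15,1.5,0,0,0,0],[1,15,1.5,0,0,0,0],[1,15,1.5,0,0,0,0],[1,15,1.5,0,0,0,0],[1,15,1.5,0,0,0,0],[1,15,1.5,0,0,0,0],[1,15,1.5,0,0,0,0],[1,15,1.5,0,0,0,0],[1,15,1.5,0,0,0,0],[1,15,1.5,0,0,0,0],[1,0,0,0,0,0,0]]]'

```text
t: 29.3
tool_pos: [0.6539, -0.0082, 0.04]
orientation: [2.105, 2.327, 0.003]
force: [1.6, -2.5, 5.5]
opening: 0.0101
```

>>> servo_tool --plan '[[[1,5,0.5,0,0,0,0],[1,3,0.3,0,0,0,0],[1,2,0.2,0,0,0,0],[1,0,0,0,0,0,0]]]'

```text
t: 29.7
tool_pos: [0.6622, -0.0074, 0.04]
orientation: [2.106, 2.328, 0.002]
force: [1.3, -2.1, 5.5]
opening: 0.0102
```

>>> servo_tool --plan '[[[1,3,0.3,0,0,0,0],[1,2,0.2,0,0,0,0],[1,0,0,0,0,0,0]]]'

```text
t: 30.0
tool_pos: [0.667, -0.007, 0.0401]
orientation: [2.106, 2.328, 0.001]
force: [1.4, -2.3, 6.1]
opening: 0.01
```

>>> servo_tool --plan '[[[1,3,0.3,0,0,0,0],[1,2,0.2,0,0,0,0],[1,0,0,0,0,0,0]]]'

```text
t: 30.3
tool_pos: [0.6693, -0.0067, 0.04]
orientation: [-2.106, -2.328, 0.006]
force: [-14.9, -3.4, 15.9]
opening: 0.0101
```

>>> servo_tool --plan '[[[1,2,0.2,0,0,0,0],[1,0,0,0,0,0,0]]]'

```text
t: 30.5
tool_pos: [0.6693, -0.0067, 0.0398]
orientation: [-2.104, -2.325, 0.01]
force: [-24.2, -3.9, 23.0]
opening: 0.0101
```

>>> servo_tool --plan '[[[1,-2,-0.2,0,0,0,0],[0.48,0,0,0,0,0,0],[0.48,0,0,0,0,0,0],[0.48,0,0,0,0,0,0],[0.48,0,0,20,0,0,0],[0.48,0,0,30,0,0,0],[0.48,0,0,45,0,0,0],[0.48,-5,0,45,0,0,0],[0.48,-10,0,45,0,0,0],[0.48,-10,0,45,0,0,0],[0.48,0,0,45,0,0,0],[0.48,0,0,0,0,0,0]]]'

```text
t: 31.7
tool_pos: [0.6489, -0.0059, 0.323]
orientation: [2.1, 2.322, 0.013]
force: [0.5, -0.3, 1.0]
opening: 0.0243
```

Run:
```python
from h import *
st()
C=eyes.camera_info('wrist');im=eyes.read_camera('wrist')
cv2.imwrite('pics/w12.png',im[:,:,::-1])
y=np.array([-.098,.995,0])
X=np.array([.6693,-.0067,.0495]);print(proj(C,X),proj(C,X+.05*y))
g=im.astype(int);v=int(proj(C,X+.05*y)[1]);
for r in(v,v+6,v+12):
    row=g[r];m=(row.max(1)-row.min(1)<45)&(row.mean(1)>110);xs=np.where(m)[0];print(r,xs)
# mixer target geometry
P=np.array([.485,.287,.2]);T=np.array([.719,.3125,.133])
b0=np.array([.4385,.3819,.2569])
def ball(az,ti): return P-.12*np.array([np.cos(ti)*np.cos(az),np.cos(ti)*np.sin(az),-np.sin(ti)])
d=T-P;az1=np.arctan2(d[1],d[0]);ti1=np.arctan2(-d[2],np.hypot(*d[:2]))
d=P-b0;az0=np.arctan2(d[1],d[0]);ti0=np.arctan2(-d[2],np.hypot(*d[:2]));print(az0,ti0,az1,ti1)
n=12
pts=[ball(a,ti0) for a in np.linspace(az0,az1,n+1)]
pts+=[ball(az1,t) for t in np.linspace(ti0,ti1,4)[1:]]
print((np.diff(pts,axis=0)*1000).round(1).tolist(),(az1-az0)/n,pts[-1])
# ball now, silhouettes
S=eyes.camera_info('scene');print(proj(S,b0)*1.4)
```

```text
31.7 [648.9  -5.9 323. ] yaw 0.1 zax [ 0.013 -0.001 -1.   ] op 0.0243 f [ 0.5 -0.3  1. ] q [-0.09  0.23  1.2   0.    1.69 -0.19]
[287.3332745  172.37466533] [287.76910305 135.53006073]
135 [285 286 287 288 289 290 291 292 293 294 295 296 297 298 299 300 301 302
 303 304 305 306 307 308 309 310 311 312 313 314 317 318 319 320 321 322
 323 324 325 326 518 519 520 521 522 523 524 525 526 527 528 529 530 531
 532 533 534 535 536 537 538 539 540 541 542 543 544 545 546 547 548 549
 550 551 552 553 554 555 556 557 558 559]
141 [285 286 287 288 289 290 291 292 317 318 319 320 321 322 323 324 325 517
 518 519 520 521 522 523 524 525 526 527 528 529 530 531 532 533 534 535
 536 537 538 539 540 541 542 543 544 545 546 547 548 549 550 551 552 553
 554 555 556 557 558 559]
147 [285 286 287 288 289 290 291 292 317 318 319 320 321 322 323 324 325 326
 516 517 518 519 520 521 522 523 524 525 526 527 528 529 530 531 532 533
 534 535 536 537 538 539 540 541 542 543 544 545 546 547 548 549 550 551
 552 553 554 555 556 557 558 559]
-1.115189170843306 0.49390755639928047 0.10854603500718804 0.2773058626659163
[[-9.4, -5.2, 0.0], [-8.8, -6.2, 0.0], [-8.2, -7.0, 0.0], [-7.4, -7.8, 0.0], [-6.6, -8.5, 0.0], [-5.7, -9.2, 0.0], [-4.7, -9.7, 0.0], [-3.7, -10.1, 0.0], [-2.6, -10.4, 0.0], [-1.6, -10.7, 0.0], [-0.5, -10.8, 0.0], [0.6, -10.8, 0.0], [-3.8, -0.4, -7.8], [-3.2, -0.4, -8.0], [-2.7, -0.3, -8.2]] 0.1019779338208745 [0.37026368 0.27449668 0.23285185]
[578.61357683 185.65628072]
```

>>> servo_tool --plan '[[[0.3,0,0,40,0,0,0.03],[-0.2,0,0,40,0,0,0.03],[-0.2,-21,39,0,0,0,0],[-0.2,-21,39,0,0,0,0],[-0.2,-21,39,0,0,0,0],[-0.2,-21,39,0,0,0,0],[-0.2,-21,39,0,0,0,0],[-0.2,-21,39,0,0,0,0],[-0.2,-21,39,0,0,0,0],[-0.2,-21,39,0,0,0,0],[-0.2,-21,39,0,0,0,0],[-0.2,-21,37,0,0,0,0]]]'

```text
t: 32.95
tool_pos: [0.4349, 0.3837, 0.3914]
orientation: [-2.036, -2.392, 0.004]
force: [-0.0, 0.3, 0.6]
opening: 0.0558
```

>>> servo_tool --plan '[[[-0.2,0,0,0,0,0,0],[-0.2,0,0,0,0,0,0],[-0.2,0,0,0,0,0,0]]]'

```text
t: 33.25
tool_pos: [0.4367, 0.3814, 0.3924]
orientation: [2.037, 2.391, -0.003]
force: [0.2, 0.0, -0.0]
opening: 0.0556
```

>>> servo_tool --plan '[[[-0.2,2,0,-40,0,0,0],[-0.2,0,0,-40,0,0,0],[-0.2,0,0,-30,0,0,0],[-0.2,0,0,-20,0,0,0],[-0.2,0,0,-6,0,0,0],[-0.2,0,0,0,0,0,0],[1,0,0,0,0,0,0],[1,0,0,0,0,0,0],[1,0,0,0,0,0,0],[1,0,0,0,0,0,0]]]' --force 20

```text
t: 34.25
tool_pos: [0.4386, 0.3825, 0.2585]
orientation: [2.037, 2.392, 0.002]
force: [-1.9, 1.6, 1.0]
opening: 0.0283
```

```bash
python3 -c "
from h import *
st()"
```

```text
34.25 [438.6 382.5 258.5] yaw 0.16 zax [ 0.001  0.001 -1.   ] op 0.0283 f [-1.9  1.6  1. ] q [0.63 0.07 1.5  0.   1.57 0.47]
```

>>> servo_tool --plan '[[[1,-9.4,-5.2,0,0,0,0.102],[1,-8.8,-6.2,0,0,0,0.102],[1,-8.2,-7,0,0,0,0.102],[1,-7.4,-7.8,0,0,0,0.102],[1,-6.6,-8.5,0,0,0,0.102],[1,-5.7,-9.2,0,0,0,0.102],[1,0,0,0,0,0,0]]]'

```text
t: 34.95
tool_pos: [0.391, 0.3382, 0.2584]
orientation: [-1.215, -2.896, -0.001]
force: [-5.3, 1.4, 2.9]
opening: 0.0265
```

>>> servo_tool --plan '[[[1,-4.7,-9.7,0,0,0,0.102],[1,-3.7,-10.1,0,0,0,0.102],[1,-2.6,-10.4,0,0,0,0.102],[1,-1.6,-10.7,0,0,0,0.102],[1,-0.5,-10.8,0,0,0,0.102],[1,0.6,-10.8,0,0,0,0.102],[1,0,0,0,0,0,0]]]'

```text
t: 35.65
tool_pos: [0.3774, 0.2754, 0.2583]
orientation: [-0.286, -3.124, 0.0]
force: [-15.8, -0.8, 8.9]
opening: 0.0271
```

>>> servo_tool --plan '[[[1,-3.8,-0.4,-7.8,0,0,0],[1,-3.2,-0.4,-8,0,0,0],[1,-2.7,-0.3,-8.2,0,0,0],[1,0,0,0,0,0,0],[1,0,0,0,0,0,0]]]'

```text
t: 36.15
tool_pos: [0.3695, 0.2747, 0.2335]
orientation: [-0.292, -3.127, 0.0]
force: [-4.6, 0.1, -0.9]
opening: 0.0267
```

>>> servo_tool --plan '[[[0,0,0,0,0,0,0],[-0.2,0,0,0,0,0,0],[-0.2,0,0,0,0,0,0],[-0.2,0,0,10,0,0,0],[-0.2,0,0,30,0,0,0],[-0.2,0,0,40,0,0,0],[-0.2,0,0,40,0,0,0],[-0.2,0,0,40,0,0,0],[-0.2,0,-45,0,0,0,0],[-0.2,0,-45,0,0,0,0],[-0.2,0,-45,0,0,0,0],[-0.2,0,-45,0,0,0,0]]]'

```text
t: 37.35
tool_pos: [0.3698, 0.0932, 0.3948]
orientation: [0.291, 3.126, 0.0]
force: [0.9, -0.4, -1.1]
opening: 0.0562
```

>>> servo_tool --plan '[[[-0.2,0,-45,0,0,0,0],[-0.2,0,-45,0,0,0,0],[-0.2,0,-45,0,0,0,0],[-0.2,0,0,0,0,0,0]]]'

```text
t: 37.75
tool_pos: [0.3696, -0.0452, 0.3943]
orientation: [0.306, 3.126, -0.003]
force: [-0.3, 1.0, 0.3]
opening: 0.0557
```

Run:
```python
from h import *
st()
snap('scene','s13.png');snap('side','d13.png')
a=cv2.imread('pics/s13.png')[110:310,300:500];b=cv2.imread('pics/d13.png')[85:285,190:390]
cv2.imwrite('pics/l13.png',cv2.resize(np.hstack([a,b]),None,fx=2,fy=2,interpolation=cv2.INTER_CUBIC))
S=eyes.camera_info('scene');D=eyes.camera_info('side')
P=np.array([.485,.287,.2]);T=np.array([.719,.3125,.133]);d=(T-P)/np.linalg.norm(T-P)
for X in(P-.12*d,P+.047*d,T):print(proj(S,X)*2-np.array([300,110])*2,proj(D,X)*2-np.array([-10,85])*2)
```

```text
37.75 [369.6 -45.2 394.3] yaw 1.376 zax [ 0.001 -0.002 -1.   ] op 0.0557 f [-0.3  1.   0.3] q [-0.26 -0.5   1.74 -0.    1.89 -1.63]
[130.77116609  41.74008597] [447.87707411  92.64687183]
[189.18871407 145.60478677] [549.84770629  90.4480773 ]
[261.50978505 276.62553863] [656.31277903  88.01598153]
```

View pics/l13.png

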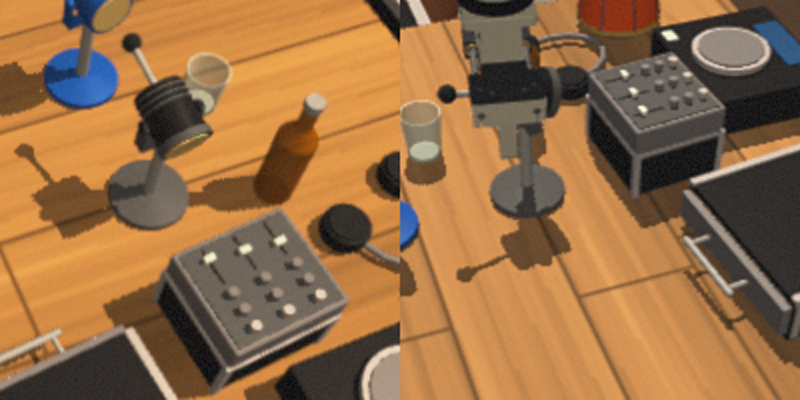

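```bash
python3 -c "
from h import *
print(job.close_job())"
```

```text
the job is handed in; nothing more can be done
None
```

The job is done and handed in at about 38 s of the 210 s. No verdict is reported, so this rests on my own checks.

**What I did**
1. I pulled the drawer out to its stop.
2. I aimed the black lamp at the drawer's middle by its ball and let go.
3. I put both silver adaptors in the drawer. The pink and purple pucks and the blue lamp were left alone. No cartridge case showed in any picture.
4. I pushed the drawer fully shut.
5. I aimed the lamp at the mixer's middle and let go.

**Last checks**
- **Drawer:** it travelled about 0.182 m between the two stops, which matches the figure given. I felt the end stop both ways. After release the handle was still where I left it.
- **Adaptors:** both lay inside the drawer in the picture taken before I shut it.
- **Lamp:** the ball was within about 1 pixel of the computed position after each release. The position was worked out from the pivot and target I had measured, so a measuring error there would not show. The mixer's middle, read again in the last picture, was 1.5 to 2 pixels (about 5 mm) from the point I aimed at, and I left it.
- **Bottle and glass:** both were standing, and the arm was clear of everything.

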